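# Load the mirror curing case and fold its lid onto the crossbar

## Robot

A 6-joint arm with a two-finger parallel gripper is mounted at the origin on the work surface. World frame = base frame: x ahead of the robot, y to its left, z up, the work surface at z = 0. Lengths are in m, angles in rad, forces in N, time in s.
With the tool pointing down it reaches from about 0.3 to 0.95 m from the base axis. Payload 3.1 kg.
Tool frame: the origin (TCP) lies at the very end of the fingers, on their centre line; the grasp point (between the pads) lies 19 mm behind it; z points along the fingers, y is the line along which they close (so a half turn about z gives the same grasp; the last joint's range is limited). The gripper opens to 85 mm and grips with 20 to 120 N. Pads are 22 mm wide; open, the fingers measure 114 mm over their backs; the gripper's body (76 mm by 85 mm) begins 54 mm behind the grasp point. The pads swing forward as they close: fully open they stand 13 mm farther back than shut.
Start: joints at [-1.201, 0.308, 1.634, -0, 1.2, -0.07], TCP at [0.266, -0.566, 0.231] pointing down, gripper open.
Joint ranges: [-3.06, 3.06], [-0.79, 1.96], [0.05, 2.63], [-1.19, 4.34], [0.05, 2.64], [-2.94, 2.94]. Speed limits (rad/s): [2.79, 2.79, 3.14, 3.14, 3.14, 3.14].

## Interface

Orientations are given as a rotation vector (axis times angle).
In Python, from workcell import ctrl gives the robot as it stands. The module is installed in compiled form; this text tells all that it offers. Calls block until the motion is done:
- ctrl.movep(position, orientation): joint-space move of the TCP to a pose.
- ctrl.move_linear(position, attitude=None, max_speed=0.15): straight line of the TCP; attitude=None keeps the orientation; max_speed is the mean speed in m/s.
- ctrl.move_joints(angles): joint-space move.
- ctrl.command_gripper(opening): finger opening in m; the grip force is fixed at half the most; returns when the fingers have stopped.
- ctrl.dwell(seconds).
- ctrl.solve_ik(position, orientation): joint angles nearest the present ones, or None.
- ctrl.state(): the state.
- ctrl.capture(name): name is "scene" or "top"; returns (picture, depth): 420x560x3 uint8, blue, green, red; 420x560 float32, m along the optical axis (not along the pixel's ray), 0 where there is no reading.
- ctrl.camera_params(name): a dict with "mtx" (3x3 intrinsics, pixels), "D" ([k1, k2, p1, p2, k3] as OpenCV has them; the pictures are not rectified), "cam_to_world" (4x4, takes a point from camera to world coordinates). Camera axes: x right, y down, z forward; pixel columns grow to the right and rows downward; lengths in m; the calibration is good to about 2 mm. A picture is of the moment at which its call begins. camera_params takes no time and is no camera call.
A pose or a line that the arm cannot do raises ctrl.Unreachable and nothing moves.
- ctrl.close_job(): hands the job in; it is judged then, once.
The state is a dict: "t": time; "q": joint angles; "qvel": joint speeds; "effort": joint torques, N m; "eef_pos": TCP position; "orientation": TCP orientation; "contact_force": force on the tool from outside, world axes, zero at the start; "torque": the same for the moment, N m; "opening": finger opening in m; "grasp_force": force on a finger pad.
Only numpy, scipy, OpenCV 4.12 (cv2) and the standard library are available. Lean on these libraries where they do the work, as an engineer would, in place of code of your own. Each camera call takes 0.05 s, during which the arm holds its last target. There are 200 camera calls.

## Task

In the box maker's shop, open the curing case's stiff lid out of the way, clear the wooden offcut lying on the seats into the scrap tray, and seat every mirror on the bench in the case, one to a seat, with all three ball feet bedded in the grooves so that it sits level and cannot rock. Lower the turned crossbar into the two slotted posts until both ends bottom, and only then, with everything in place, fold the lid down by its ball until it rests on the crossbar. Leave the pawn and the glue bottle where they stand.

Things in the scene. Friction and masses are not known exactly. Their poses are not given: they have to be found in the camera images.
- case: curing case, dark wooden board 250 x 345 x 12 mm with a rim 24 mm high, fixed. Origin: centre of its underside; x points away from the robot (to the hinge), y along the row of seats, z up. Seats at local (0, 88), (0, 0), (0, -88) mm; two slotted posts at local x = -88, y = +-150 mm, 154 mm tall; lid hinged along y at local x = 105 mm, 80 mm up
- seat_a (a point): seat; the point is where a seated mirror's origin lies. Three radial brass V-grooves (sides 50 deg steep, 12 mm deep, 20 mm wide at the top) centred 21 mm out at 90, 210, 330 deg from the case's x axis take the ball feet: fits in three ways, 120 deg apart; 60 deg wrong it stands 6 mm too high. Seat's top: 8 mm above this point. Any mirror on any seat. Axes as the case. This one at local y = +88 mm
- seat_b (a point): as seat_a, the middle seat (local y = 0)
- seat_c (a point): as seat_a, at local y = -88 mm
- slot_left (a point): centre of the bar's thin end when bottomed in the slot of the left post (local y = +150 mm). Posts 12 mm thick; slot 15 mm wide for the 12 mm end, straight sides to 14 mm above this point, then a flared mouth up to 31 mm above it. Axes as the case's
- slot_right (a point): centre of the bar's thin end when bottomed in the slot of the right post (local y = -150 mm). Posts 12 mm thick; slot 15 mm wide for the 12 mm end, straight sides to 14 mm above this point, then a flared mouth up to 31 mm above it. Axes as the case's
- lid (a joint): angle of the case's lid (rad): 0 = level over the seats; grows as it opens up and back; upright at 1.57, stop at 1.95. Panel 250 mm wide (along the hinge), 10 mm thick, reaching 205 mm from the hinge; 0.35 kg. The stiff hinge (0.55 N m) holds it at any angle. Resting on the bottomed crossbar it reads about 0.30. Opened past about 1.5 it leaves room above the seats
- lid_hinge (a point): middle of the lid's hinge axis, which runs along the case's y axis
- lid_ball (a point): centre of the wooden ball (26 mm diameter) on a 12 mm neck at the middle of the lid's free edge, 235 mm from the hinge axis in the plane of the panel: the handle of the lid. Pinched along the hinge direction it can turn between the fingers while it is led round the arc
- mirror_a: hexagonal table mirror, 56 mm across flats, body 10 to 26 mm above its origin, round glass on top, on three brass ball feet 14 mm in diameter, 21 mm from the centre at 90, 210 and 330 deg from its x axis, under every second corner (brass studs on top mark them). Flats face 0, 60, 120.. deg from x. 0.14 kg. Origin: centre, level with the feet's bottoms; z up. May be absent
- mirror_b: as mirror_a; may be absent
- mirror_c: as mirror_a; may be absent
- crossbar: pale turned wooden crossbar along its own y axis: 330 mm long, middle block 20 x 60 x 20 mm to grip, 16 mm round out to 135 mm from the middle, 12 mm round ends. Origin at the middle, on its axis (10 mm above the bench as it lies). 0.12 kg. Either end may go in either post
- bar_end_a (a point): point on the crossbar's axis 150 mm from its middle, where it lies in a post's slot (+y end)
- bar_end_b (a point): point on the crossbar's axis 150 mm from its middle, where it lies in a post's slot (-y end)
- offcut: pale square wooden offcut 24 x 70 x 26 mm (long along its y), lying across the seats. Origin: centre of its underside. 0.05 kg
- scrap_tray: open wooden scrap tray 120 x 120 mm outside, walls 32 mm high and 5 mm thick, fixed. Origin: centre of its underside
- pawn: dark turned chess pawn, 28 mm diameter, 50 mm tall, to be left alone. Origin: centre of its underside
- glue_bottle: white glue bottle with orange cap, 48 mm diameter, 120 mm tall, to be left alone. Origin: centre of its underside

How it is judged:
By the outcome, as a careful person would: the job done as asked, in the order asked, and still so for the second after the job is handed in, with the robot touching nothing.
Of mirror_a, mirror_b, mirror_c only 2 to 3 are there at a start; the rules pass over those that are not, and their reading is None.
At some moment in a run one of mirror_a, mirror_b, mirror_c may be knocked a few centimetres aside while the robot is not near it.
Once in a run the grip may slacken for a moment while it holds something.
It also fails if it takes over 210 s, if anything falls off the work surface, if the arm or the gripper's body presses on something with over 40 N, if the wrist force passes 120 N, or if a joint passes its speed limit or range.

## Working session

There is one attempt and no reset: what is moved stays moved. The work goes in short steps, each a Python script; the robot and the scene stay as the last script left them, time stands still between calls to the robot, and variables do not carry over. Pictures are saved under pics/ and viewed, at most 14 in all, crops included, and the job is handed in when it is done.

```bash
mkdir -p pics; ls; python3 - <<'E'
from workcell import ctrl
import cv2,numpy as np
for n in("scene","top"):
    im,d=ctrl.capture(n); cv2.imwrite(f"pics/{n}0.png",im); np.save(f"{n}0.npy",d)
    p=ctrl.camera_params(n); print(n,p["mtx"].round(1).tolist(),np.round(p["D"],4),p["cam_to_world"].round(3).tolist())
print(ctrl.state())
E
```

```text
pics
scene [[450.8, 0.0, 281.8], [0.0, 450.8, 214.0], [0.0, 0.0, 1.0]] [-0.0624  0.      0.      0.      0.    ] [[0.701, 0.543, -0.462, 1.042], [0.713, -0.551, 0.433, -0.474], [-0.019, -0.633, -0.774, 0.871], [0.0, 0.0, 0.0, 1.0]]
top [[396.6, 0.0, 276.3], [0.0, 396.6, 204.7], [0.0, 0.0, 1.0]] [-0.1109  0.      0.      0.      0.    ] [[-0.009, -0.992, 0.126, 0.468], [-1.0, 0.008, -0.009, -0.002], [0.008, -0.126, -0.992, 1.066], [0.0, 0.0, 0.0, 1.0]]
{'t': 0.1, 'q': array([-1.20069113e+00,  3.08946237e-01,  1.63505458e+00,  8.29014074e-06,
        1.19971891e+00, -6.97122513e-02]), 'qvel': array([-0.00077411, -0.00099625, -0.00343724, -0.0001788 , -0.00070735,
        0.00078795]), 'effort': array([-1.28282450e-04, -4.16410124e+01, -2.77644002e+01, -1.12422283e-04,
        4.00627861e-03, -1.08548392e-05]), 'eef_pos': array([ 0.26580747, -0.56483102,  0.23014653]), 'orientation': array([-3.06388222e+00, -6.84845076e-01,  4.87629712e-04]), 'contact_force': array([ 0.09733507, -0.09920833,  0.5017224 ]), 'torque': array([0.04967091, 0.0286166 , 0.0198009 ]), 'grasp_force': 0.0, 'opening': 0.08507338363031271}
```

View pics/scene0.png

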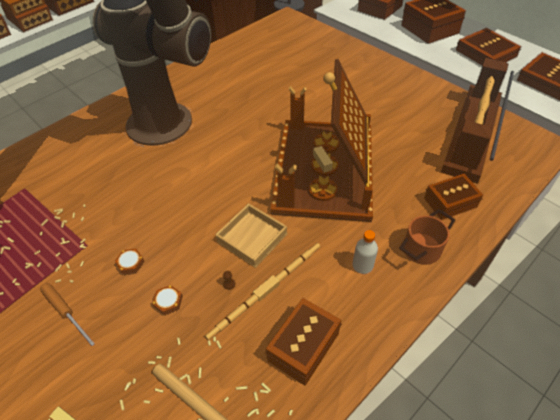

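View pics/top0.png

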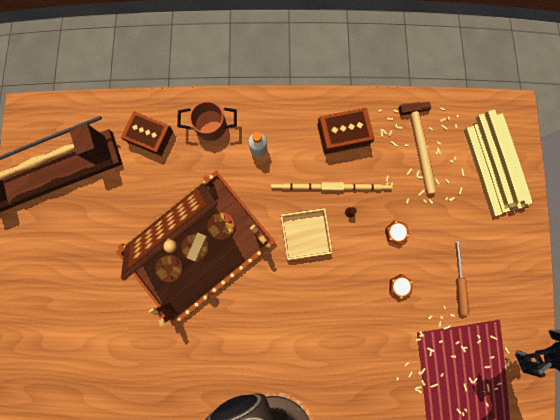

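```bash
cat > h.py <<'E'
from workcell import ctrl
import cv2,numpy as np
from scipy.spatial.transform import Rotation as R
def cloud(n,d):
    p=ctrl.camera_params(n); K,D,T=[np.array(p[k]) for k in("mtx","D","cam_to_world")]
    h,w=d.shape; u,v=np.meshgrid(np.arange(w),np.arange(h))
    r=cv2.undistortPoints(np.stack([u,v],-1).reshape(-1,1,2).astype(float),K,D).reshape(h,w,2)
    P=np.dstack([r*d[...,None],d])@T[:3,:3].T+T[:3,3]; P[d==0]=np.nan
    return P
def ray(n,u,v):
    p=ctrl.camera_params(n); K,D,T=[np.array(p[k]) for k in("mtx","D","cam_to_world")]
    r=cv2.undistortPoints(np.array([[[u,v]]],float),K,D).ravel()
    return T[:3,3],T[:3,:3]@np.array([*r,1])
def onz(n,u,v,z):
    o,d=ray(n,u,v); return o+d*(z-o[2])/d[2]
def tri(u1,v1,u2,v2):
    "scene px, top px -> midpoint, gap"
    o1,a=ray("scene",u1,v1);o2,b=ray("top",u2,v2)
    s=np.linalg.lstsq(np.c_[a,-b],o2-o1,rcond=None)[0]
    A,B=o1+s[0]*a,o2+s[1]*b; return (A+B)/2,np.linalg.norm(A-B)
def proj(n,P):
    p=ctrl.camera_params(n); T=np.linalg.inv(p["cam_to_world"])
    return cv2.projectPoints(np.atleast_2d(P).astype(float),cv2.Rodrigues(T[:3,:3])[0],T[:3,3],np.array(p["mtx"]),np.array(p["D"]))[0].reshape(-1,2)
def down(yaw,pitch=0):
    "tool z down; tool y (closing line) at world angle yaw"
    y=np.array([np.cos(yaw),np.sin(yaw),0]); z=np.array([0,0,-1.]); x=np.cross(y,z)
    return R.from_matrix(np.c_[x,y,z])
E
python3 - <<'E'
from h import *
s=cv2.imread("pics/scene0.png");t=cv2.imread("pics/top0.png")
a=cv2.resize(t[165:325,110:285],None,fx=3.4,fy=3.4,interpolation=cv2.INTER_CUBIC)
cv2.imwrite("pics/topc.png",a)
b=cv2.resize(s[60:225,260:385],None,fx=3.6,fy=3.6,interpolation=cv2.INTER_CUBIC);cv2.imwrite("pics/scc.png",b)
Pt=cloud("top",np.load("top0.npy"));Ps=cloud("scene",np.load("scene0.npy"))
print("table z",np.nanmedian(Pt[260:300,320:370,2]),np.nanmedian(Ps[330:350,60:120,2]))
def obj(mask,P,nm):
    n,l,st,c=cv2.connectedComponentsWithStats(mask.astype(np.uint8))
    for i in range(1,n):
        if st[i,4]>12:
            q=P[l==i]; print(nm,c[i].round(1),st[i,2:],np.nanmedian(q,0).round(4),"zmax",np.nanmax(q[:,2]).round(3))
z=Pt[...,2]; reg=np.zeros(z.shape,bool); reg[120:330,110:430]=1
obj((z>.006)&reg,Pt,"top>6mm")
obj((z>.13)&reg,Pt,"top>130")
z=Ps[...,2]; reg[:]=0; reg[80:350,90:400]=1
obj((z>.006)&reg,Ps,"sc>6mm")
obj((z>.13)&reg,Ps,"sc>130")
hs=cv2.cvtColor(t,cv2.COLOR_BGR2HSV); w=(hs[...,1]<60)&(hs[...,2]>180); r=np.zeros_like(w); r[200:310,370:430]=1
obj(w&r,Pt,"white top")
hs=cv2.cvtColor(s,cv2.COLOR_BGR2HSV); w=(hs[...,1]<60)&(hs[...,2]>180); r=np.zeros_like(w); r[240:320,100:200]=1
obj(w&r,Ps,"white sc")
E
```

```text
table z 2.234254641164668e-05 -0.0005831253200434539
top>6mm [147.5 134.6] [  52   36 1263] [0.7905 0.3298 0.0507] zmax 0.057
top>6mm [182.1 124.9] [14  9 58] [0.8074 0.2388 0.0629] zmax 0.068
top>6mm [211.7 129.1] [ 47  21 482] [0.8026 0.1614 0.0409] zmax 0.074
top>6mm [344.7 134.2] [  57   34 1546] [ 0.781  -0.1914  0.0651] zmax 0.072
top>6mm [422.2 152.1] [ 18  74 621] [ 0.7459 -0.416   0.0225] zmax 0.03
top>6mm [113.6 152.6] [ 12  38 261] [0.7428 0.4345 0.0287] zmax 0.045
top>6mm [257.6 144. ] [ 18  25 365] [0.7499 0.0352 0.0818] zmax 0.126
top>6mm [193.7 248.3] [  160   157 12708] [0.4854 0.1937 0.0216] zmax 0.303
top>6mm [331.6 185.9] [122   9 744] [ 0.6505 -0.1616  0.0174] zmax 0.025
top>6mm [350.4 211.3] [11 10 80] [ 0.5799 -0.2071  0.0374] zmax 0.052
top>6mm [307.  232.3] [ 52  52 709] [ 0.5312 -0.0952  0.0265] zmax 0.039
top>6mm [296.8 218.3] [ 6  5 13] [ 0.5657 -0.0671  0.0071] zmax 0.009
top>6mm [292.5 223. ] [ 8  5 14] [ 0.5537 -0.0548  0.0077] zmax 0.011
top>6mm [397.  231.9] [ 24  25 410] [ 0.5244 -0.3318  0.0261] zmax 0.032
top>6mm [304.9 225.3] [ 8  6 15] [ 0.5469 -0
[... 1863 characters left out ...]
0 [146.3  88.6] [ 47  21 789] [ 0.0514 -0.0307  0.1582] zmax 0.195
sc>130 [346.8 118.7] [  38   91 2042] [0.5498 0.1993 0.2039] zmax 0.291
sc>130 [291.2  90.8] [ 7 10 42] [0.3192 0.2534 0.1421] zmax 0.154
sc>130 [302.5  91.6] [ 6 10 40] [0.3433 0.2722 0.1417] zmax 0.155
sc>130 [278.3 169.3] [ 8 11 57] [0.5083 0.0203 0.1431] zmax 0.153
sc>130 [291.9 170.6] [ 7 11 48] [0.5337 0.039  0.1426] zmax 0.154
white top [397.9 231.7] [ 16  16 201] [ 0.5245 -0.3344  0.0269] zmax 0.032
white top [401.6 286.3] [ 16  17 208] [ 0.3818 -0.339   0.027 ] zmax 0.031
white sc [128.2 258.7] [ 18  16 216] [ 0.3833 -0.3377  0.0266] zmax 0.032
white sc [166.2 297.4] [ 20  18 270] [ 0.5266 -0.3339  0.0264] zmax 0.032
```

View pics/topc.png

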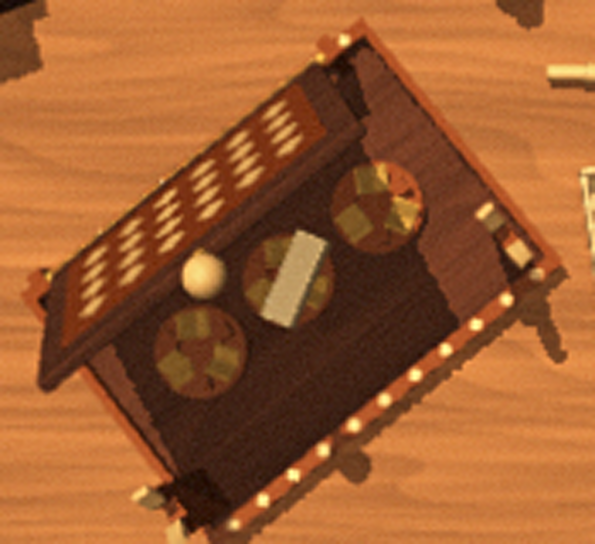

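View pics/scc.png

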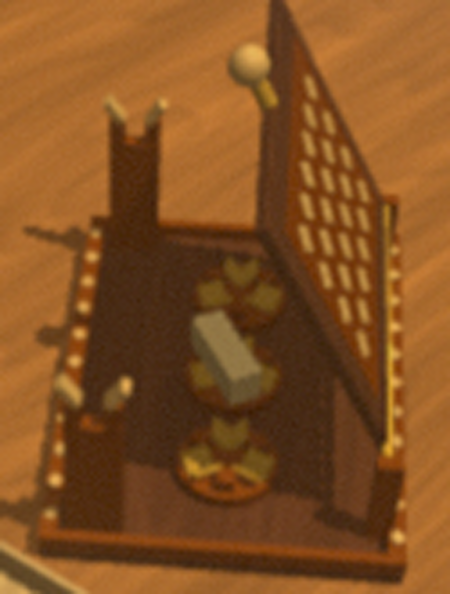

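The top crop shows the seats at crop px (378,207), (289,281) and (200,352). The offcut is on the middle seat at (295,279), the lid ball at (204,274), and the lid is partly open. In the scene crop the ball is at (248,64). Two mirrors are visible, at top px (398,232) and (402,286).

```bash
cat >> h.py <<'E'
L=np.array([.330,.2636]);Rr=np.array([.519,.031]) # post slots
ey=(L-Rr)/np.linalg.norm(L-Rr); ex=np.array([ey[1],-ey[0]]); CY=np.arctan2(ex[1],ex[0]); C0=(L+Rr)/2+.088*ex
def case(x,y): return C0+x*ex+y*ey
def mirrors(save=None,guess=None):
    "list of (xy, stud yaw phase of feet at 90deg mod 120 -> mirror yaw, strength)"
    ims={n:ctrl.capture(n)[0] for n in("top","scene")}; out=[]
    if save: [cv2.imwrite(f"pics/{save}_{n}.png",i) for n,i in ims.items()]
    return ims
def glass(im,n,zz=.0265):
    hs=cv2.cvtColor(im,cv2.COLOR_BGR2HSV); w=((hs[...,1]<70)&(hs[...,2]>170)).astype(np.uint8)
    k,l,st,c=cv2.connectedComponentsWithStats(w); r=[]
    for i in range(1,k):
        if 120<st[i,4]<500 and max(st[i,2:4])<30:
            p=onz(n,*c[i],zz)
            if .2<np.hypot(*p[:2])<.95 : r.append(p[:2])
    return r
def patch(im,n,xy,z=.026,half=.045,N=270):
    g=np.linspace(-half,half,N); X,Y=np.meshgrid(xy[0]+g,xy[1]+g,indexing="ij")
    uv=proj(n,np.c_[X.ravel(),Y.ravel(),np.full(X.size,z)]).reshape(N,N,2).astype(np.float32)
    # rows: +x up, cols: +y left
    return cv2.remap(im,uv[...,0],uv[...,1],cv2.INTER_CUBIC)[::-1,::-1]
E
python3 - <<'E'
from h import *
s=cv2.imread("pics/scene0.png");t=cv2.imread("pics/top0.png")
Pt=cloud("top",np.load("top0.npy"));Ps=cloud("scene",np.load("scene0.npy"))
print("case",C0,np.degrees(CY))
b,g=tri(328.9,77.8,170,245.6); d=b[:2]-case(.105,0); print("ball",b.round(4),g.round(4),"local",d@ex,d@ey,"r",np.hypot(d@ex,b[2]-.08),"ang",np.arctan2(b[2]-.08,-(d@ex)))
for (u,v),y in zip([(221.2,225.9),(195,247.6),(168.8,268.5)],(-.088,0,.088)):
    p=onz("top",u,v,.03)[:2]; print("seat ray",p.round(4),"model",case(0,y).round(4))
for nm,P in(("t",Pt),("s",Ps)):
    lx=(P[...,:2]-C0)@ex; ly=(P[...,:2]-C0)@ey
    for y in(-.088,.088):
        m=(np.hypot(lx,ly-y)<.03); print(nm,"seat z pct",np.nanpercentile(P[...,2][m],[5,25,50,75,95]).round(4))
    m=(abs(lx)<.08)&(abs(ly)<.055)&(P[...,2]>.040)&(P[...,2]<.08)&(lx<.045)
    q=P[m]; (c,wh,a)=cv2.minAreaRect(q[:,:2].astype(np.float32)*1000); print(nm,"offcut",c,wh,a,np.median(q[:,2]),np.percentile(q[:,2],95))
    # crossbar
    m=(P[...,2]>.008)&(P[...,2]<.03)&(abs(P[...,0]-.652)<.05)&(abs(P[...,1]+.165)<.19)
    q=P[m]; (c,wh,a)=cv2.minAreaRect(q[:,:2].astype(np.float32)*1000); vx=cv2.fitLine(q[:,:2].astype(np.float32),cv2.DIST_HUBER,0,.001,.001).ravel(); print(nm,"bar",c,wh,a,"ang",np.degrees(np.arctan2(vx[1],vx[0])),vx)
    m=(P[...,2]>.026)&(P[...,2]<.04)&(abs(P[...,0]-.531)<.075)&(abs(P[...,1]+.093)<.075)
    q=P[m]; (c,wh,a)=cv2.minAreaRect(q[:,:2].astype(np.float32)*1000); print(nm,"tray",c,wh,a)
gt=glass(t,"top");gs=glass(s,"scene"); print("glass",gt,gs)
rows=[]
for p in([.5265,-.335],[.3825,-.338]):
    rows.append(np.hstack([patch(t,"top",p),patch(s,"scene",p)]))
cv2.imwrite("pics/mir0.png",np.vstack(rows))
E
```

```text
case [0.49279624 0.20279436] 39.095713538723366
ball [0.4878 0.2016 0.2871] 0.0023 local -0.10961638901613553 0.002174446202697418 r 0.234303507247518 ang 1.0839518806073116
seat ray [0.5445 0.1332] model [0.5483 0.1345]
seat ray [0.4881 0.2015] model [0.4928 0.2028]
seat ray [0.434  0.2698] model [0.4373 0.2711]
t seat z pct [0.021  0.0249 0.0319 0.2563 0.2629]
t seat z pct [0.0206 0.0247 0.0321 0.2555 0.2631]
t offcut (490.6187744140625, 193.8491668701172) (24.821517944335938, 70.77082824707031) 66.0829086303711 0.059688089110046194 0.06275835653155837
t bar (657.33154296875, -163.2796630859375) (47.76587677001953, 330.9532470703125) 4.087347984313965 ang 89.02707 [ 0.01697991  0.9998558   0.6510995  -0.1591489 ]
t tray (523.042724609375, -89.06398010253906) (120.31427764892578, 120.62232971191406) 7.7480573654174805
s seat z pct [0.0197 0.023  0.0299 0.2434 0.2622]
s seat z pct [0.0196 0.0233 0.03   0.2414 0.2612]
s offcut (493.1919250488281, 191.8972930908203) (26.302217483520508, 74.83755493164062) 66.44661712646484 0.0577252282643661 0.06117850631238181
s bar (651.7281494140625, -161.85049438476562) (329.1792297363281, 22.62188148498535) 88.70186614990234 ang 89.60076 [ 0.00696792  0.99997574  0.6547056  -0.1543195 ]
s tray (523.4759521484375, -88.99613952636719) (122.9591064453125, 120.12303924560547) 8.053688049316406
glass [array([ 0.52511291, -0.33386709]), array([ 0.38137016, -0.33858414])] [array([ 0.38293047, -0.3382157 ]), array([ 0.52672448, -0.33404292])]
```

View pics/mir0.png

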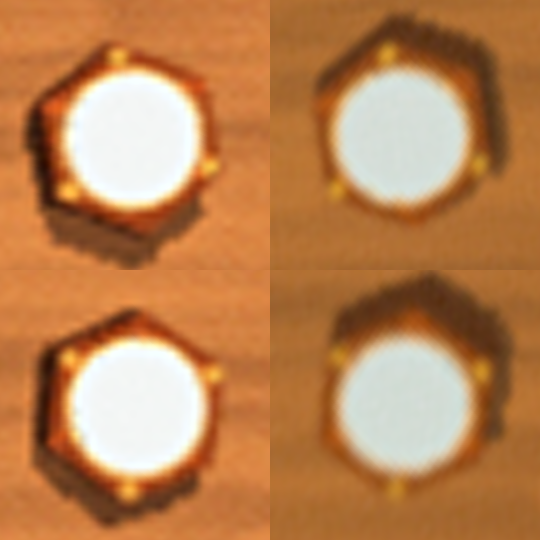

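The mirror studs point at about 10° (mirror 1) and 54.5° (mirror 2), modulo 120°. The ball radius (0.2343 against 0.235 m), seat top (about 32 mm) and offcut top (58 mm) all agree with the given sizes. Next I open the lid.

```bash
cat >> h.py <<'E'
def rv(yaw,pos):
    "rotvec for closing line at yaw, of the half-turn pair the one nearer joint-6 middle"
    best=None
    for y in(yaw,yaw+np.pi):
        r=down(y).as_rotvec(); q=ctrl.solve_ik(np.array(pos,float),r)
        if q is not None and (best is None or abs(q[5])<best[0]): best=(abs(q[5]),r)
    if best is None: raise RuntimeError(f"no ik {pos} {yaw}")
    return best[1]
def say(m=""):
    s=ctrl.state(); print(m,"t%.1f"%s["t"],s["eef_pos"].round(4),"F",s["contact_force"].round(1),"open %.4f gf %.1f"%(s["opening"],s["grasp_force"]),"q6 %.2f"%s["q"][5]); return s
def lin(p,v=.15,att=None): ctrl.move_linear(np.array(p,float),att,max_speed=v)
def ballpos(th,r=.235): return np.array([*case(.105-r*np.cos(th),.001),.08+r*np.sin(th)])
G=np.array([0,0,.019])
E
python3 - <<'E'
from h import *
b=np.array([.4878,.2016,.2871]); 
up=b-G+[0,0,.09]
r=rv(CY+np.pi/2,up)
s=ctrl.state(); lin(s["eef_pos"]+[0,0,.13],.3)
ctrl.movep(up,r); say("above")
ctrl.command_gripper(.05)
lin(b-G,.1); say("at")
ctrl.command_gripper(0.0); say("grip")
off=b-ballpos(1.084); print(off)
for i,th in enumerate(np.linspace(1.084,1.75,7)[1:]):
    lin(ballpos(th)+off*(1-i/5)-G,.1); s=say("%.2f"%th)
    if abs(s["contact_force"]).max()>30: break
E
```

```text
above t3.5 [0.4882 0.2009 0.3581] F [-0.   0.4 -0.3] open 0.0857 gf 0.0 q6 1.20
at t5.0 [0.4884 0.2018 0.2689] F [0.5 0.7 0.5] open 0.0501 gf 0.0 q6 1.20
grip t5.3 [0.4889 0.201  0.2694] F [-0.  -3.2  3.1] open 0.0231 gf 58.7 q6 1.20
[-0.00053774  0.0011399  -0.00060147]
1.20 t5.8 [0.5073 0.216  0.2802] F [ 2.1 -4.6  5.3] open 0.0230 gf 58.9 q6 1.21
1.31 t6.2 [0.5264 0.2316 0.2876] F [ 3.2 -4.6  2.4] open 0.0228 gf 59.5 q6 1.23
1.42 t6.6 [0.5458 0.2474 0.2915] F [ 4.2 -3.2 -2.3] open 0.0229 gf 59.8 q6 1.24
1.53 t7.0 [0.5653 0.265  0.2949] F [ 1.1  0.9 -1.6] open -0.0002 gf 1.1 q6 1.25
1.64 t7.4 [0.585  0.2803 0.295 ] F [-0.  -0.3 -0.7] open -0.0002 gf 0.0 q6 1.27
1.75 t7.8 [0.6056 0.296  0.2919] F [-0.2  0.1  0.2] open 0.0003 gf 0.0 q6 1.28
```

```bash
python3 - <<'E'
from h import *
s=ctrl.state(); lin(s["eef_pos"]+[0,0,.12],.25)
lin(np.array([.35,-.1,.42]),.4)
ims=mirrors("o1")
print(glass(ims["top"],"top"),glass(ims["scene"],"scene"))
def crop(im,x,y,w,h,f): return cv2.resize(im[y:y+h,x:x+w],None,fx=f,fy=f,interpolation=cv2.INTER_CUBIC)
a=crop(ims["top"],110,165,170,160,2.3);b=crop(ims["scene"],260,50,125,120,3.06)
H=min(a.shape[0],b.shape[0]); cv2.imwrite("pics/o1c.png",np.hstack([a[:H],b[:H]])); print(a.shape,b.shape)
E
```

```text
[array([ 0.52525779, -0.33393068]), array([ 0.38133993, -0.33848702])] [array([ 0.38293047, -0.3382157 ]), array([ 0.52675895, -0.33411236])]
(368, 391, 3) (367, 382, 3)
```

View pics/o1c.png

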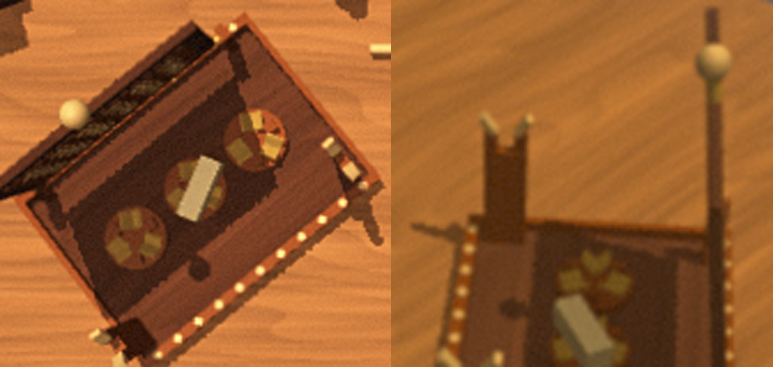

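```bash
python3 - <<'E'
from h import *
b,g=tri(365.6,70.3,142.2,214.1); d=b[:2]-case(.105,0); print("ball",b.round(4),g.round(4),"local",d@ex,d@ey,"r",np.hypot(d@ex,b[2]-.08),"ang",np.arctan2(b[2]-.08,-(d@ex)))
t=cv2.imread("pics/o1_top.png");s=cv2.imread("pics/o1_scene.png")
# seat grooves: brass = yellowish (hue) pixels, resampled on seat-top plane in case axes
for n,im in(("top",t),("scene",s)):
  for y in(-.088,.088):
    c=case(0,y); g=np.linspace(-.045,.045,181); X,Y=np.meshgrid(g,g,indexing="ij")
    W=np.dstack([c[0]+X*ex[0]+Y*ey[0],c[1]+X*ex[1]+Y*ey[1],np.full(X.shape,.030)]).reshape(-1,3)
    uv=proj(n,W).reshape(181,181,2).astype(np.float32); p=cv2.remap(im,uv[...,0],uv[...,1],cv2.INTER_LINEAR)
    h=cv2.cvtColor(p,cv2.COLOR_BGR2HSV); m=((h[...,0]>=17)&(h[...,0]<=32)&(h[...,1]>90)).astype(np.uint8)
    k,l,st,cc=cv2.connectedComponentsWithStats(cv2.morphologyEx(m,cv2.MORPH_OPEN,np.ones((5,5))))
    print(n,y,[((cc[i][::-1]-90)/2).round(1).tolist()+[int(st[i,4])] for i in range(1,k) if st[i,4]>150])
E
```

```text
ball [0.5483 0.2517 0.3104] 0.0027 local -0.031109533811880745 0.0029542229163077773 r 0.23247998575514855 ang 1.4365777408657212
top -0.088 [[-19.2, -8.3, 1641], [-0.6, 23.2, 1164], [15.9, -8.9, 1238]]
top 0.088 [[-19.3, -10.7, 908], [-19.1, 1.4, 158], [0.3, 22.8, 1037], [17.1, -7.2, 861]]
scene -0.088 [[-19.3, -7.4, 2533], [0.5, 20.6, 2239], [20.1, -8.7, 2156]]
scene 0.088 [[-18.7, -37.8, 1717], [-19.5, -8.0, 2151], [0.4, 19.6, 2224], [20.8, -8.3, 2086]]
```

```bash
sed -i 's/^def case(x,y)/C0=C0+.0015*ey\ndef case(x,y)/' h.py; python3 - <<'E'
from h import *
b=np.array([.5483,.2517,.3115]); up=b-G+[0,0,.08]
r=rv(CY+np.pi/2,up)
ctrl.command_gripper(.05)
ctrl.movep(up,r); lin(b-G,.1); ctrl.command_gripper(0.0); say("grip")
for th in np.linspace(1.437,1.75,5)[1:]:
    lin(ballpos(th)-G,.1); s=say("%.2f"%th)
ctrl.command_gripper(.06); s=say()
lin(s["eef_pos"]+[0,0,.07],.2)
# offcut
o=np.array([.4919,.1929,.058-.013]); yaw=np.radians(66.3)
up=o-G+[0,0,.12]
lin([.4,.1,.4],.4)
im=ctrl.capture("top")[0]; cv2.imwrite("pics/o2t.png",im); cv2.imwrite("pics/o2s.png",ctrl.capture("scene")[0])
r=rv(yaw,up); ctrl.movep(up,r); say("up")
lin(o-G,.12); say("at"); ctrl.command_gripper(0.0); say("grip")
lin(up,.15); say("lift")
E
```

```text
grip t13.2 [0.5499 0.2507 0.2941] F [ 2.8 -4.   3. ] open 0.0231 gf 58.6 q6 1.25
1.52 t13.5 [0.564  0.2622 0.296 ] F [ 4.3 -3.6 -0.4] open 0.0230 gf 59.0 q6 1.26
1.59 t13.9 [0.5783 0.2738 0.2963] F [ 5.8 -3.7 -0.5] open 0.0231 gf 58.8 q6 1.26
1.67 t14.2 [0.5925 0.2854 0.295 ] F [ 6.  -3.4  0.5] open 0.0234 gf 59.2 q6 1.27
1.75 t14.5 [0.6067 0.2969 0.2923] F [ 5.7 -3.2  0.7] open 0.0231 gf 59.2 q6 1.28
 t15.0 [0.6047 0.2978 0.2921] F [-0.2  0.6 -1. ] open 0.0600 gf 0.0 q6 1.28
up t18.1 [0.4923 0.1932 0.1462] F [0.2 0.4 0.1] open 0.0599 gf 0.0 q6 -0.87
at t19.3 [0.4911 0.1929 0.027 ] F [-4.9 -1.9  8.6] open 0.0600 gf 4.5 q6 -0.87
grip t19.7 [0.4974 0.1997 0.033 ] F [-8.3 14.5 29.8] open 0.0232 gf 76.2 q6 -0.87
lift t20.6 [0.4909 0.1924 0.1447] F [ 0.1 -0.3 -1.1] open 0.0234 gf 58.7 q6 -0.87
```

```bash
python3 - <<'E'
from h import *
T=np.array([.5233,-.0890,.013]); up=T+[0,0,.15]
s=ctrl.state(); lin(s["eef_pos"]+[0,0,.09],.25)
r=rv(np.radians(97.9),up+[0,0,.06]); ctrl.movep(up+[0,0,.06],r)
lin(T,.2); say("low"); ctrl.command_gripper(.05); say("rel"); lin(up,.25)
lin([.35,-.1,.40],.35)
ims=mirrors("o3"); print(glass(ims["top"],"top"),glass(ims["scene"],"scene"))
cv2.imwrite("pics/o3c.png",np.hstack([ims["top"][150:340,100:430],ims["scene"][60:250,200:400]]))
b=None
E
```

```text
low t24.1 [ 0.5245 -0.0892  0.0141] F [-0.6 -0.8 -0.1] open 0.0227 gf 58.8 q6 1.18
rel t24.5 [ 0.5238 -0.0891  0.0136] F [0.4 1.  0.6] open 0.0502 gf 0.0 q6 1.18
[array([ 0.52219204, -0.08781266]), array([ 0.5253265 , -0.33376844]), array([ 0.38169273, -0.33848327])] [array([ 0.38293047, -0.3382157 ]), array([ 0.52668619, -0.33408158])]
```

View pics/o3c.png

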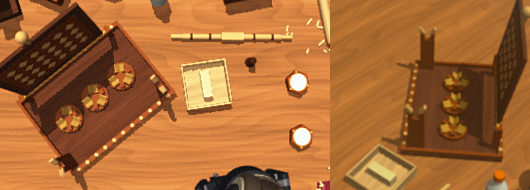

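```bash
cat >> h.py <<'E'
def studs(ims,xy0):
    "refine centre from both views; stud phase (deg mod 120) via 3-fold sum on the ring"
    cs=[];ph=[]
    for n in("top","scene"):
        c=min(glass(ims[n],n),key=lambda p:np.hypot(*(p-xy0))); cs.append(c)
        p=patch(ims[n],n,c).astype(float); g=(134.5-np.arange(270))/3
        X,Y=np.meshgrid(g,g,indexing="ij"); rr=np.hypot(X,Y); m=(rr>25)&(rr<28.5)
        w=p[...,1]; w=np.clip(w-np.percentile(w[m],80),0,None)*m
        z=(w*np.exp(3j*np.arctan2(Y,X))).sum(); ph.append((np.degrees(np.angle(z))/3%120,abs(z)/w.sum()))
    return np.mean(cs,0),cs,ph
def place_mirror(c,phi,seat_y,TZ=.005):
    "phi: stud angle deg. grip a flat so that it closes along case x in the seat"
    tgt=np.degrees(CY)+90; seat=case(0,seat_y); best=None
    for k in range(3):
        d=(tgt-phi+120*k+180)%360-180
        for f in range(6):
            y=phi+30+60*f
            if abs((y+d-np.degrees(CY)+90)%180-90)>1: continue
            r1=down(np.radians(y)); r2=down(np.radians(y+d))
            q1=ctrl.solve_ik(np.array([*c,.15]),r1.as_rotvec()); q2=ctrl.solve_ik(np.array([*seat,.2]),r2.as_rotvec())
            if q1 is None or q2 is None: continue
            m=max(abs(q1[5]),abs(q2[5]))+.2*abs(q1[5]-q2[5])
            if best is None or m<best[0]: best=(m,r1.as_rotvec(),r2.as_rotvec(),y,d)
    _,r1,r2,y,d=best; print("pick yaw %.1f turn %.1f q6max %.2f"%(y,d,best[0]))
    ctrl.command_gripper(.078)
    ctrl.movep(np.array([*c,.16]),r1); lin([*c,TZ],.15); say("at")
    ctrl.command_gripper(.0); s=say("grip")
    if s["opening"]<.05: print("MISSED"); return False
    lin([*c,.06],.1); lin([*c,.26],.25); s=say("lift")
    if s["opening"]<.05: print("LOST"); return False
    ctrl.movep(np.array([*seat,.26]),r2); lin([*seat,.07],.2); s=say("over")
    if s["opening"]<.05: print("LOST"); return False
    f0=s["contact_force"][2]
    for z in np.r_[.045,np.arange(.041,.0265,-.002)]:
        lin([*seat,z],.04); s=ctrl.state(); print("%.4f:%.1f"%(s["eef_pos"][2],s["contact_force"][2]-f0),end=" ")
        if s["contact_force"][2]-f0>8: break
    say("\ndown"); ctrl.dwell(.2); ctrl.command_gripper(.068); say("rel")
    lin([*seat,.2],.15); return True
E
python3 - <<'E'
from h import *
ims={n:cv2.imread(f"pics/o3_{n}.png") for n in("top","scene")}
for g in([.526,-.334],[.382,-.338]):
    print(studs(ims,np.array(g)))
c,_,ph=studs(ims,np.array([.526,-.334]))
phi=ph[0][0]
assert abs(phi-10)<5
if place_mirror(c,np.mean([p[0] for p in ph]),-.088):
    lin([.35,-.1,.40],.35); ims=mirrors("o4")
    cv2.imwrite("pics/o4c.png",cv2.resize(np.hstack([ims["top"][200:300,130:280],ims["scene"][100:200,270:390]]),None,fx=2.8,fy=2.8,interpolation=cv2.INTER_CUBIC))
    print(glass(ims["top"],"top"),glass(ims["scene"],"scene"))
    print([p.round(4) for p in glass(ims["top"],"top",.0505)],[p.round(4) for p in glass(ims["scene"],"scene",.0505)],case(0,-.088))
E
```

```text
(array([ 0.52600635, -0.33392501]), [array([ 0.5253265 , -0.33376844]), array([ 0.52668619, -0.33408158])], [(np.float64(10.188845818732938), np.float64(0.8774444021237587)), (np.float64(10.429541521119441), np.float64(0.8474123089467177))])
(array([ 0.3823116 , -0.33834949]), [array([ 0.38169273, -0.33848327]), array([ 0.38293047, -0.3382157 ])], [(np.float64(54.04488978899622), np.float64(0.9341571048474935)), (np.float64(53.29124020719281), np.float64(0.8840761221603094))])
pick yaw 280.3 turn 118.8 q6max 1.01
at t29.3 [ 0.527  -0.3346  0.0062] F [0.4 0.2 0.6] open 0.0777 gf 0.0 q6 0.76
grip t29.7 [ 0.5273 -0.3347  0.0067] F [-0.3  0.7  5.4] open 0.0546 gf 63.7 q6 0.76
lift t31.3 [ 0.5249 -0.3331  0.2578] F [-0.1  0.  -1.8] open 0.0547 gf 63.3 q6 0.76
over t34.1 [0.5487 0.1357 0.0712] F [-0.2  0.4 -0.7] open 0.0546 gf 63.3 q6 -0.52
0.0449:-0.5 0.0408:0.5 0.0389:-0.3 0.0368:-1.3 0.0348:-0.9 0.0335:3.8 0.0331:15.2 
down t36.4 [0.5474 0.1356 0.0331] F [-5.8 -2.5 14.5] open 0.0547 gf 65.2 q6 -0.52
rel t36.9 [0.5474 0.1357 0.0308] F [ 0.1 -0.5 -0.2] open 0.0675 gf 0.0 q6 -0.52
[array([0.54847274, 0.13950554]), array([ 0.5186122 , -0.08691456]), array([ 0.38161954, -0.33841294])] [array([0.53230248, 0.15554294]), array([ 0.38297294, -0.33813257])]
[array([0.5466, 0.1362]), array([ 0.5174, -0.085 ]), array([ 0.3836, -0.3307])] [array([0.5468, 0.1377]), array([ 0.4017, -0.342 ])] [0.54734467 0.13566227]
```

```bash
ls pics
```

```text
mir0.png
o1_scene.png
o1_top.png
o1c.png
o2s.png
o2t.png
o3_scene.png
o3_top.png
o3c.png
o4_scene.png
o4_top.png
o4c.png
scc.png
scene0.png
top0.png
topc.png
```

View pics/o4c.png

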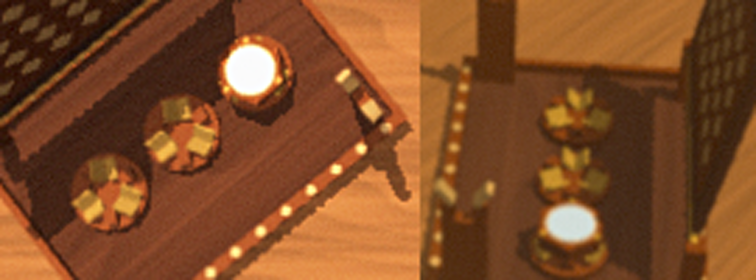

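```bash
cat >> h.py <<'E'
def seatcheck(y):
    "height/tilt of mirror glass in seat from depth + glass centre"
    c=case(0,y)
    for n in("top","scene"):
        im,d=ctrl.capture(n); P=cloud(n,d); hs=cv2.cvtColor(im,cv2.COLOR_BGR2HSV)
        m=(hs[...,1]<70)&(hs[...,2]>150)&(np.hypot(P[...,0]-c[0],P[...,1]-c[1])<.03)&(abs(P[...,2]-.05)<.02)
        q=P[m]; A=np.c_[q[:,:2]-q[:,:2].mean(0),np.ones(len(q))]
        k=np.linalg.lstsq(A,q[:,2],rcond=None)[0]; dd=q[:,:2].mean(0)-c
        print(n,len(q),"z %.4f med %.4f tilt deg"%(k[2],np.median(q[:,2])),np.degrees(k[:2]).round(1),"local off mm",(dd@ex*1e3).round(1),(dd@ey*1e3).round(1))
E
python3 - <<'E'
from h import *
seatcheck(-.088)
for n in("top","scene"):
    p=min(glass(ctrl.capture(n)[0],n,.0505),key=lambda p:np.hypot(*(p-case(0,-.088)))); print(n,p)
ims={n:cv2.imread(f"pics/o4_{n}.png") for n in("top","scene")}
c=case(0,-.088)
cv2.imwrite("pics/o4d.png",np.hstack([patch(ims[n],n,c,.050) for n in ims]))
g=min(glass(ims["top"],"top"),key=lambda p:np.hypot(p[0]-.382,p[1]+.338))
c2,_,ph=studs(ims,np.array([.382,-.338])); print(c2,ph)
E
```

```text
top 233 z 0.0533 med 0.0533 tilt deg [-0.3 -0.1] local off mm -0.7 0.8
scene 166 z 0.0517 med 0.0518 tilt deg [ 1.  -2.1] local off mm 0.7 0.7
top [0.54660464 0.13623069]
scene [0.54679248 0.13765415]
[ 0.38229624 -0.33827276] [(np.float64(54.07083723582721), np.float64(0.9328172965118593)), (np.float64(53.070738535636394), np.float64(0.8761611133156912))]
```

View pics/o4d.png

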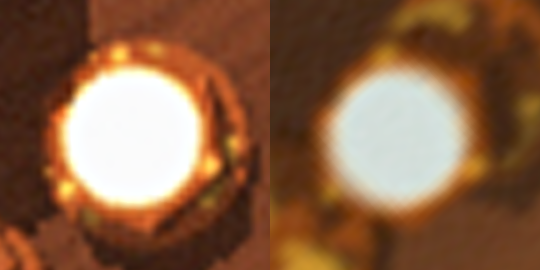

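```bash
sed -i 's/^C0=C0+.0015\*ey/C0=C0+.0015*ey-.001*ex/' h.py; cat >> h.py <<'E'
def press(y,F=8):
    c=case(0,y); up=np.array([*c,.2]); ctrl.command_gripper(0); ctrl.movep(up,rv(CY,up)); lin([*c,.062],.15); f0=ctrl.state()["contact_force"][2]
    for z in np.arange(.058,.042,-.001):
        lin([*c,z],.02); s=ctrl.state(); f=s["contact_force"][2]-f0; print("%.4f:%.1f"%(s["eef_pos"][2],f),end=" ")
        if f>F: break
    print(); lin([*c,.2],.15)
E
python3 - <<'E'
from h import *
press(-.088)
lin([.35,-.1,.40],.35); seatcheck(-.088); ims=mirrors("o5")
c,cs,ph=studs(ims,np.array([.382,-.338])); print(c,cs,ph)
p=np.mean([a[0] for a in ph])
if np.hypot(*(cs[0]-cs[1]))<.004 and min(a[1] for a in ph)>.7 and abs(ph[0][0]-ph[1][0])<4:
    if place_mirror(c,p,.088): press(.088)
    lin([.35,-.1,.40],.35); seatcheck(.088); seatcheck(-.088); mirrors("o6")
say()
E
```

```text
0.0582:0.9 0.0569:1.5 0.0559:0.7 0.0549:1.8 0.0539:1.4 0.0529:1.2 0.0520:0.4 0.0517:6.2 0.0516:10.4 
top 233 z 0.0531 med 0.0531 tilt deg [-0.3  0.3] local off mm 0.5 0.8
scene 170 z 0.0518 med 0.0518 tilt deg [ 1.6 -1.5] local off mm 1.6 0.5
[ 0.38236487 -0.33827271] [array([ 0.38169273, -0.33848327]), array([ 0.38303701, -0.33806215])] [(np.float64(54.03677210680734), np.float64(0.929707632536341)), (np.float64(53.33842596414214), np.float64(0.8915577042775241))]
pick yaw 323.7 turn 75.4 q6max 0.22
at t50.8 [ 0.3832 -0.339   0.0059] F [-0.3 -0.5 -0.5] open 0.0778 gf 0.0 q6 -0.18
grip t51.2 [ 0.3833 -0.3393  0.0063] F [0.  0.1 6. ] open 0.0545 gf 62.7 q6 -0.18
lift t52.8 [ 0.3814 -0.3372  0.258 ] F [ 0.3  0.7 -2.4] open 0.0546 gf 63.4 q6 -0.18
over t56.1 [0.4368 0.2721 0.0711] F [ 0.5 -0.7 -1.1] open 0.0545 gf 63.4 q6 -0.21
0.0449:-0.6 0.0408:-0.5 0.0389:0.4 0.0369:-0.2 0.0348:-1.3 0.0330:-1.0 0.0322:9.5 
down t58.4 [0.4356 0.2721 0.0322] F [-3.2 -0.3  8.4] open 0.0547 gf 64.6 q6 -0.21
rel t58.9 [0.4357 0.2716 0.031 ] F [-0.1 -0.1  0.9] open 0.0678 gf 0.0 q6 -0.21
0.0583:-1.2 0.0570:-0.2 0.0559:-0.4 0.0549:-0.7 0.0539:-0.3 0.0529:-0.7 0.0520:-1.4 0.0517:4.9 0.0516:11.2 
top 236 z 0.0531 med 0.0531 tilt deg [-0.8 -0.5] local off mm 0.5 1.1
scene 130 z 0.0520 med 0.0519 tilt deg [ 0.2 -2. ] local off mm 2.0 0.3
top 234 z 0.0532 med 0.0532 tilt deg [-0.5  0.6] local off mm 0.4 0.7
scene 168 z 0.0515 med 0.0515 tilt deg [ 0.6 -0.2] local off mm 1.5 0.9
 t67.3 [ 0.35   -0.0993  0.3996] F [-0.6 -1.5  0.1] open 0.0002 gf 0.0 q6 -1.08
```

```bash
python3 - <<'E'
from h import *
for n in("top","scene"):
    im,d=ctrl.capture(n); P=cloud(n,d)
    m=(P[...,2]>.010)&(P[...,2]<.03)&(abs(P[...,0]-.652)<.03)&(abs(P[...,1]+.165)<.19)
    k,l,st,cc=cv2.connectedComponentsWithStats(m.astype(np.uint8)); i=1+st[1:,4].argmax(); m=l==i
    q=P[m]; c,wh,a=cv2.minAreaRect(q[:,:2].astype(np.float32)*1000); vx=cv2.fitLine(q[:,:2].astype(np.float32),cv2.DIST_HUBER,0,.001,.001).ravel()
    # rays on axis plane z=.012
    uv=np.argwhere(m)[:,::-1]; g=np.array([onz(n,*p,.013)[:2] for p in uv]).astype(np.float32)
    c2,wh2,a2=cv2.minAreaRect(g*1000); v2=cv2.fitLine(g,cv2.DIST_HUBER,0,.001,.001).ravel()
    print(n,c,wh,a,"ang",np.degrees(np.arctan2(vx[1],vx[0])),"| ray",c2,wh2,a2,np.degrees(np.arctan2(v2[1],v2[0])),v2[2:])
    print(np.percentile(q[:,2],[50,95]))
E
```

```text
top (651.52734375, -162.58465576171875) (329.29559326171875, 20.343496322631836) 89.47809600830078 ang 89.37944 | ray (652.7330322265625, -162.93882751464844) (329.9609069824219, 19.231870651245117) 89.66644287109375 89.32275 [ 0.65136623 -0.16566318]
[0.01750386 0.02193772]
scene (651.8944091796875, -161.1638946533203) (330.4889221191406, 21.587478637695312) 88.89608001708984 ang 89.52417 | ray (650.8563232421875, -160.6313018798828) (330.5721130371094, 24.62053871154785) 89.72176361083984 89.5731 [ 0.65195495 -0.16917084]
[0.01653018 0.02106269]
```

```bash
python3 - <<'E'
from h import *
B=np.array([.6517,-.1619]); M=case(-.088,0); print("M",M)
best=min(((y:=h),max(abs(ctrl.solve_ik(np.array([*B,.25]),down(np.radians(-.55)+h).as_rotvec())[5]),abs(ctrl.solve_ik(np.array([*M,.25]),down(CY+h).as_rotvec())[5]))) if True else 0 for h in(0,np.pi)) if False else None
h=min((0,np.pi),key=lambda h:max(abs(q[5]) if (q:=ctrl.solve_ik(np.array([*p,.25]),down(a+h).as_rotvec())) is not None else 9 for p,a in((B,np.radians(-.55)),(M,CY))))
r1=down(np.radians(-.55)+h).as_rotvec(); r2=down(CY+h).as_rotvec()
ctrl.command_gripper(.045); ctrl.movep(np.array([*B,.25]),r1); lin([*B,.05],.25); lin([*B,.003],.08); say("at")
ctrl.command_gripper(0); say("grip")
lin([*B,.05],.1); lin([*B,.25],.25); say("lift")
ctrl.movep(np.array([*B,.25]),r2); lin([*M,.25],.25); lin([*M,.20],.1); say("over")
ims=mirrors("o7"); D=[ctrl.capture(n)[1] for n in("top","scene")]
for n,d in zip(("top","scene"),D):
    P=cloud(n,d); lx=(P[...,:2]-C0)@ex; ly=(P[...,:2]-C0)@ey
    for sg in(1,-1):
        m=(abs(lx+.088)<.02)&(abs(sg*ly-.155)<.012)&(P[...,2]>.18)&(P[...,2]<.24)
        m2=(abs(lx+.088)<.025)&(abs(sg*ly-.150)<.02)&(P[...,2]>.135)&(P[...,2]<.165)
        print(n,sg,"bar end x %.4f z %.4f n%d"%(np.nanmean(lx[m]),np.nanmean(P[...,2][m]),m.sum()),"post x %.4f"%((np.nanmax(lx[m2])+np.nanmin(lx[m2]))/2))
cv2.imwrite("pics/o7c.png",np.hstack([ims["top"][170:340,110:300],ims["scene"][40:210,240:400]]))
E
```

```text
M [0.42277798 0.14783352]
at t70.9 [ 0.6517 -0.1619  0.0026] F [-0.3 -0.3  0.6] open 0.0449 gf 0.0 q6 -0.30
grip t71.2 [ 0.6526 -0.1622  0.004 ] F [0.3 0.2 2.8] open 0.0191 gf 61.5 q6 -0.30
lift t72.8 [ 0.6503 -0.1615  0.2476] F [-0.1 -0.3 -0.6] open 0.0182 gf 61.1 q6 -0.30
over t75.8 [0.4231 0.1477 0.2001] F [ 0.3  0.4 -0.7] open 0.0187 gf 61.1 q6 -0.44
top 1 bar end x -0.0890 z 0.2122 n37 post x -0.1036
top -1 bar end x -0.0875 z 0.2117 n59 post x -0.0877
scene 1 bar end x nan z nan n0 post x -0.1066
scene -1 bar end x -0.0862 z 0.2097 n53 post x -0.0869<stdin>:16: RuntimeWarning: Mean of empty slice
```

View pics/o7c.png

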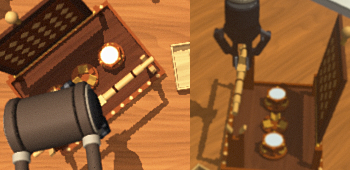

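Both mirrors are seated, and the bar is held level over the posts and aligned with them. Its right end matches the post to about 1 mm. I'll lower it by feel.

```bash
python3 - <<'E'
from h import *
M=case(-.088,0); lin([*M,.15],.1); f0=say("pre")["contact_force"]
for z in np.arange(.146,.108,-.003):
    lin([*M,z],.03); s=ctrl.state(); f=s["contact_force"]-f0
    print("%.4f:"%s["eef_pos"][2],f.round(1),"loc x %.1f"%(f[:2]@ex), s["torque"].round(2))
    if f[2]>8: break
E
```

```text
pre t76.7 [0.4231 0.1479 0.1503] F [ 0.5 -0.  -0.8] open 0.0183 gf 61.1 q6 -0.44
0.1463: [-0.4  0.  -0.2] loc x -0.3 [-0.02  0.01 -0.02]
0.1428: [-1.2  0.2 -0.2] loc x -0.8 [-0.01 -0.01  0.04]
0.1397: [-0.7 -0.4  0. ] loc x -0.8 [ 0.01 -0.06  0.06]
0.1367: [-0.6 -0.3 -0.9] loc x -0.7 [-0.02 -0.03  0.05]
0.1337: [ 0.2  0.7 -0.1] loc x 0.6 [0.   0.01 0.  ]
0.1307: [-1.5 -0.3 -1.5] loc x -1.4 [-0.    0.01  0.05]
0.1277: [-0.9  0.6 -0.3] loc x -0.3 [ 0.05 -0.02 -0.01]
0.1247: [-0.7  0.  -0.5] loc x -0.6 [0.   0.01 0.02]
0.1218: [-0.4 -0.2 -0.1] loc x -0.4 [-0.01  0.03 -0.04]
0.1188: [-1.3  0.1  0. ] loc x -1.0 [-0.05  0.01 -0.04]
0.1168: [-1.5  1.3  5.4] loc x -0.4 [-0.08  0.26  0.02]
0.1166: [-9.3 -1.3 26.2] loc x -8.0 [-0.43  1.5   0.02]
```

```bash
python3 - <<'E'
from h import *
M=case(-.088,0); lin([*M,.117],.03); say(); ctrl.command_gripper(.045); say("rel"); lin([*M,.25],.15)
lin([.35,-.1,.40],.35); ims=mirrors("o8")
for n in("top","scene"):
    d=ctrl.capture(n)[1]; P=cloud(n,d); lx=(P[...,:2]-C0)@ex; ly=(P[...,:2]-C0)@ey
    for sg in(1,-1):
        for lo,hi,q in((.10,.132,90),(.158,.164,50)):
            m=(abs(lx+.088)<.012)&(sg*ly>lo)&(sg*ly<hi)&(P[...,2]>.10)&(P[...,2]<.15)
            print(n,sg,lo,"z p90 %.4f x %.4f n%d"%(np.nanpercentile(P[...,2][m],90),np.nanmean(lx[m]),m.sum()) if m.sum() else "-")
seatcheck(.088);seatcheck(-.088)
E
```

```text
t80.0 [0.4229 0.1479 0.1168] F [1.4 0.1 3. ] open 0.0185 gf 61.7 q6 -0.44
rel t80.4 [0.4226 0.1478 0.1167] F [ 0.4  0.2 -1.1] open 0.0451 gf 0.0 q6 -0.44
top 1 0.1 z p90 0.1330 x -0.0883 n94
top 1 0.158 z p90 0.1303 x -0.0878 n14
top -1 0.1 z p90 0.1327 x -0.0881 n92
top -1 0.158 z p90 0.1301 x -0.0876 n14
scene 1 0.1 z p90 0.1313 x -0.0859 n44
scene 1 0.158 z p90 0.1295 x -0.0854 n7
scene -1 0.1 z p90 0.1307 x -0.0867 n65
scene -1 0.158 z p90 0.1293 x -0.0878 n27
top 235 z 0.0531 med 0.0530 tilt deg [-1.3 -0.4] local off mm 0.4 1.1
scene 129 z 0.0520 med 0.0521 tilt deg [ 0.4 -1.5] local off mm 1.9 0.2
top 232 z 0.0530 med 0.0531 tilt deg [-0.9 -0.6] local off mm 0.4 0.7
scene 168 z 0.0515 med 0.0515 tilt deg [ 0.  -0.4] local off mm 1.5 0.8
```

```bash
python3 - <<'E'
from h import *
ims={n:cv2.imread(f"pics/o8_{n}.png") for n in("top","scene")}
print([g.round(3) for n in ims for g in glass(ims[n],n)])
th0=1.75; b=ballpos(th0); b[:2]=[.6055,.2974]; up=b-G+[0,0,.08]
ctrl.command_gripper(.05); r=rv(CY+np.pi/2,up); ctrl.movep(np.array([.45,.15,.40]),r); ctrl.movep(up,r); lin(b-G,.1); ctrl.command_gripper(0); say("grip")
off=b-ballpos(th0); f0=None
for i,th in enumerate(np.r_[np.linspace(th0,.40,14)[1:],.36,.33,.31,.295,.28,.265]):
    lin(ballpos(th)+off*max(0,1-i/5)-G,.1 if th>.4 else .03); s=ctrl.state(); f=s["contact_force"]
    print("%.3f z%.4f"%(th,s["eef_pos"][2]),f.round(1),"%.4f"%s["opening"])
    if s["opening"]<.018: print("LOST");break
    if th<.345 and f[2]>9: break
say("end")
E
```

```text
[array([0.548, 0.14 ]), array([0.434, 0.28 ]), array([0.418, 0.296]), array([0.532, 0.155])]
grip t87.1 [0.6067 0.2969 0.2939] F [ 0.9 -2.5  3.9] open 0.0231 gf 58.6 q6 1.28
1.646 z0.2964 [ 2.2 -5.5  5.1] 0.0230
1.542 z0.2967 [ 1.9 -4.5  5.1] 0.0228
1.438 z0.2953 [ 1.2 -6.5  6.4] 0.0232
1.335 z0.2912 [-0.  -7.1  7.4] 0.0229
1.231 z0.2846 [-1.9 -8.3 10. ] 0.0226
1.127 z0.2754 [-2.  -8.6 10.5] 0.0227
1.023 z0.2637 [ -3.5 -10.2  13.1] 0.0221
0.919 z0.2499 [ -6.  -13.7  16.1] 0.0212
0.815 z0.2322 [-6.2 -9.5  7.7] 0.0000
LOST
end t90.7 [0.4432 0.1663 0.2322] F [-6.2 -9.5  7.7] open 0.0000 gf 3.3 q6 1.16
```

```bash
python3 - <<'E'
from h import *
s=ctrl.state(); lin(s["eef_pos"]+[0,0,.12],.2); lin([.35,-.1,.40],.35)
ims=mirrors("o9")
pts={}
for n,im in ims.items():
    h=cv2.cvtColor(im,cv2.COLOR_BGR2HSV); h0=cv2.cvtColor(cv2.imread(f"pics/o8_{n}.png"),cv2.COLOR_BGR2HSV)
a=ims["top"][165:325,100:290];b=ims["scene"][50:210,255:390]
cv2.imwrite("pics/o9c.png",cv2.resize(np.hstack([a,b]),None,fx=2.4,fy=2.4,interpolation=cv2.INTER_CUBIC))
E
```

```text
(no output)
```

View pics/o9c.png

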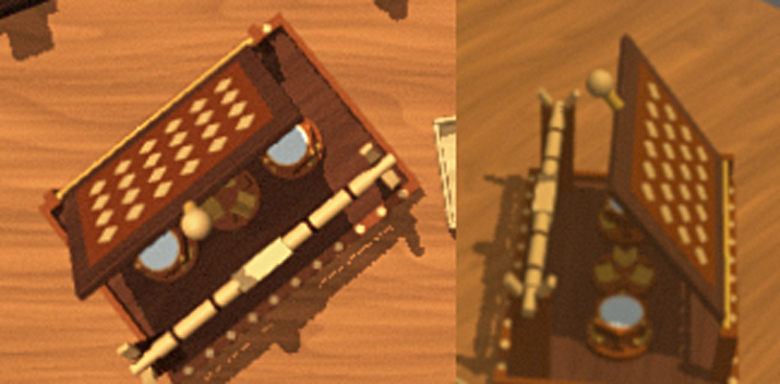

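The bar is bottomed and the lid is about half folded. The ball is at top px (181,258) and scene px (315,85). I'll triangulate it and re-grip.

```bash
python3 - <<'E'
from h import *
b,g=tri(315.4,84.6,181.25,257.9); d=b[:2]-case(.105,0)
obs=[(b,"now")]+[(tri(328.9,77.8,170,245.6)[0],"1st"),(tri(365.6,70.3,142.2,214.1)[0],"2nd")]
for p,n in obs:
    d=p[:2]-case(.105,0); print(n,p.round(4),"loc",(d@ex).round(4),(d@ey).round(4),(p[2]-.08).round(4),"r",np.hypot(d@ex,p[2]-.08).round(4),"ang",np.arctan2(p[2]-.08,-(d@ex)).round(3))
print(g)
# depth check of ball top
P=cloud("top",ctrl.capture("top")[1]); m=np.hypot(P[...,0]-b[0],P[...,1]-b[1])<.012
print(np.nanmax(P[...,2][m&(P[...,2]<.33)]))
E
```

```text
now [0.4638 0.1838 0.2663] loc -0.1384 0.0021 0.1863 r 0.2321 ang 0.932
1st [0.4878 0.2016 0.2871] loc -0.1086 0.0007 0.2071 r 0.2338 ang 1.088
2nd [0.5483 0.2517 0.3104] loc -0.0301 0.0015 0.2304 r 0.2323 ang 1.441
0.0029345842228223813
0.2845605455435274
```

```bash
cat > fold.py <<'E'
from h import *
import sys
b=np.array(eval(sys.argv[1])); th0=float(sys.argv[2])
up=b-G+[0,0,.08]
ctrl.command_gripper(.05); r=rv(CY+np.pi/2,up); ctrl.movep(up,r); lin(b-G,.1); ctrl.command_gripper(0); f=say("grip")["contact_force"]
off=b-ballpos(th0)
steps=list(np.arange(th0-.04,.40,-.04))+list(np.arange(.39,.24,-.015))
for th in steps:
    rad=np.array([*(-np.cos(th)*ex),np.sin(th)])
    off=off+rad*np.clip((f@rad)*.00015,-.0015,.0015)+np.array([*ey,0])*np.clip((f[:2]@ey)*.0001,-.001,.001)
    lin(ballpos(th)+off-G,.08 if th>.4 else .03); s=ctrl.state(); f=s["contact_force"]; tan=np.array([*(np.sin(th)*ex),np.cos(th)])
    print("%.3f z%.4f rad %.1f open-tan %.1f y %.1f op %.4f off"%(th,s["eef_pos"][2],f@rad,f@tan,f[:2]@ey,s["opening"]),(off*1e3).round(1))
    if s["opening"]<.0195: print("LOST");break
    if th<.345 and f@tan>9: print("REST");break
say("end")
E
python3 fold.py "[.4638,.1838,.2680]" .935
```

```text
grip t95.6 [0.4659 0.1822 0.2505] F [ 2.1 -5.1  1.3] open 0.0228 gf 58.6 q6 1.18
0.895 z0.2441 rad 0.1 open-tan -0.8 y -5.8 op 0.0231 off [ 0.4  1.  -0.8]
0.855 z0.2376 rad 0.6 open-tan -0.4 y -5.3 op 0.0230 off [ 0.7  0.5 -0.8]
0.815 z0.2310 rad -0.5 open-tan -0.7 y -3.4 op 0.0229 off [ 1.   0.  -0.8]
0.775 z0.2241 rad 0.3 open-tan -0.5 y -5.3 op 0.0231 off [ 1.2 -0.2 -0.8]
0.735 z0.2169 rad 0.7 open-tan -1.9 y -4.6 op 0.0231 off [ 1.5 -0.6 -0.8]
0.695 z0.2098 rad 3.9 open-tan -2.8 y -3.0 op 0.0229 off [ 1.8 -1.  -0.7]
0.655 z0.2029 rad 2.0 open-tan -2.0 y -1.1 op 0.0228 off [ 1.6 -1.6 -0.3]
0.615 z0.1957 rad 3.9 open-tan -3.2 y 0.6 op 0.0230 off [ 1.5 -1.8 -0.1]
0.575 z0.1885 rad 1.8 open-tan -2.1 y 0.9 op 0.0233 off [ 1.  -2.1  0.2]
0.535 z0.1808 rad -0.6 open-tan -2.1 y 3.0 op 0.0228 off [ 0.8 -2.2  0.3]
0.495 z0.1727 rad -2.1 open-tan -2.9 y 3.5 op 0.0230 off [ 0.6 -1.9  0.3]
0.455 z0.1644 rad -4.8 open-tan -2.2 y 2.4 op 0.0231 off [ 0.6 -1.5  0.2]
0.415 z0.1557 rad -7.7 open-tan -2.3 y 1.3 op 0.0230 off [ 1.  -0.9 -0.1]
0.390 z0.1497 rad -1.3 open-tan -0.9 y 0.6 op 0.0227 off [ 1.7 -0.1 -0.6]
0.375 z0.1462 rad 0.0 open-tan -0.9 y -0.5 op 0.0227 off [ 1.8  0.  -0.6]
0.360 z0.1429 rad -0.3 open-tan -0.9 y -2.3 op 0.0229 off [ 1.8  0.  -0.6]
0.345 z0.1395 rad -0.9 open-tan -2.5 y -1.9 op 0.0226 off [ 2.  -0.1 -0.6]
0.330 z0.1360 rad 0.1 open-tan -2.2 y -2.9 op 0.0228 off [ 2.2 -0.2 -0.7]
0.315 z0.1327 rad 0.5 open-tan -1.5 y -0.1 op 0.0229 off [ 2.4 -0.5 -0.7]
0.300 z0.1314 rad 5.8 open-tan 10.0 y 2.0 op 0.0230 off [ 2.3 -0.5 -0.6]
REST
end t101.0 [0.4006 0.1291 0.1314] F [-3.3 -0.1 11.3] open 0.0230 gf 61.7 q6 1.09
```

Resting firmly at a lid angle of about 0.30. I'll release and verify.

```bash
python3 - <<'E'
from h import *
ctrl.command_gripper(.05); s=say("rel"); lin(s["eef_pos"]+[0,0,.12],.12); lin([.35,-.15,.40],.3)
ims=mirrors("o10")
for n in("top","scene"):
    P=cloud(n,ctrl.capture(n)[1]); lx=(P[...,:2]-C0)@ex; ly=(P[...,:2]-C0)@ey
    m=(lx>-.08)&(lx<.08)&(abs(ly)<.11)&(P[...,2]>.07); k=np.polyfit(lx[m],P[...,2][m],1); print(n,"lid angle %.3f, top z at hinge %.4f"%(np.arctan(-k[0]),np.polyval(k,.105)))
    for sg in(1,-1):
        m=(abs(lx+.088)<.012)&(sg*ly>.158)&(sg*ly<.164)&(P[...,2]>.10)&(P[...,2]<.15); print(" bar end z",np.nanpercentile(P[...,2][m],90).round(4) if m.any() else None)
cv2.imwrite("pics/o10c.png",np.hstack([ims["top"][110:330,90:430],ims["scene"][40:260,200:400]]))
E
```

```text
rel t101.4 [0.3996 0.1282 0.1294] F [0.2 0.3 0.5] open 0.0502 gf 0.0 q6 1.09
top lid angle 0.303, top z at hinge 0.0870
 bar end z 0.13
 bar end z 0.129
scene lid angle 0.304, top z at hinge 0.0861
 bar end z 0.1284
 bar end z 0.1319
```

View pics/o10c.png

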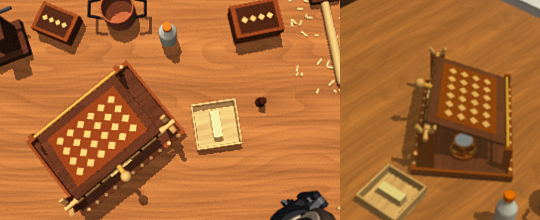

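The picture shows the lid down on the crossbar at about 0.303 rad and the offcut in the tray. The pawn and bottle haven't moved, and no mirrors are left on the bench.

```bash
python3 -c "
from workcell import ctrl
print(ctrl.close_job(), ctrl.state()['t'])"
```

```text
the job is handed in; nothing more can be done
the job is handed in; nothing more can be done
```

The job is done and handed in at about 103 s: offcut in the scrap tray, both mirrors present seated level, crossbar bottomed in both posts and lid resting on it at about 0.30 rad; the ball slipped from the grip twice and was re-gripped.

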